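File a cassette into a sprung row behind the index case

ROBOT

A 7-joint arm with a two-finger parallel gripper is mounted at the origin on the work surface. World frame = base frame: x ahead of the robot, y to its left, z up, the work surface at z = 0. Lengths are in m, angles in rad, forces in N, time in s.
With the tool pointing down it reaches from about 0.425 to 0.875 m from the base axis. Payload 4.7 kg.
Tool frame: the origin (TCP) lies at the very end of the fingers, on their centre line; the grasp point (between the pads) lies 19 mm behind it; z points along the fingers, y is the direction in which the jaws open and shut (so a half turn about z gives the same grasp; the last joint's range is limited). The gripper opens to 87 mm and grips with 3 to 60 N. Pads are 19 mm wide; open, the fingers measure 117 mm over their backs; the gripper's body (75 mm by 190 mm) begins 51 mm behind the grasp point.
Start: joints at [-1.279, 0.321, -0.07, 1.45, 0.023, 1.371, -0.057], TCP at [0.178, 0.625, 0.223] pointing down, gripper open.
Joint ranges: [-2.86, 2.86], [-0.3, 2.09], [-1.38, 1.24], [0.06, 2.45], [-1.56, 4.7], [0.09, 2.05], [-2.69, 2.69]. Speed limits (rad/s): [2.57, 2.57, 3.14, 3.14, 3.14, 3.14, 3.14].

INTERFACE

Orientations are given as a rotation vector (axis times angle).
In Python, from bench import * gives the robot as it stands.
- The arm moves only by the shell command python3 -m jog 'ROWS' [OPENING] [FORCE]. ROWS is JSON, a list of rows, each a list of 4 numbers: the shift along the world's x, y, z in mm, then the turn about the world's z in rad. In form: [[x, y, z, twist], ...]. A call has exactly 8 rows; each row is the pose to reach, as a shift and turn from the pose commanded when the call began; what a row does not reach only later rows make up. A row lasts 1/8 s, in which the tool goes at most 62.5 mm and 10.7 degrees, less where a joint would pass 70% of its speed; a pose out of reach is approached as far as the arm can. A call with a gripper value outside its range is refused whole. OPENING is the opening, from -1 (shut) to 1 (fully open), set as the call begins (- or left out, the last holds). The fingers move at their own pace and stop on an object; FORCE is the grip in N (left out, the last holds). Time passes only in rows, so rows that repeat a pose let the fingers close, or fill a call up. It gives the time, the measured TCP pose, the force and the opening at its end, in the units of the state.
- get_state(): the state, without advancing time (a new reading comes with each control period).
- get_image(name): name is "side" or "top" or "wrist"; returns a dict with "image" (384x512x3 uint8, red, green, blue), "fx", "fy", "cx", "cy" (pixels), "position" and "rotation" of the camera in the world; the wrist camera has in their place "tool_from_camera" (4x4, takes a point from camera to tool coordinates, whose origin is the TCP and whose axes are the flange's). Camera axes: x right, y down, z forward; pixel columns grow to the right and rows downward; lengths in m; the calibration is good to about 2 mm. A picture is of the moment at which its call begins: read the wrist's pose just before it. There is no depth.
- close_job(): hands the job in, once; it reports no verdict.
The state is a dict: "time": time; "joint_positions": joint angles; "qd": joint speeds; "joint_torque": joint torques, N m; "position": TCP position; "tool_rot": TCP orientation; "ft_force": force on the tool from outside, world axes, zero at the start; "torque": the same for the moment, N m; "grip_width": opening from 0.0 (shut) to 1.0 (fully open).
Only numpy, scipy, OpenCV 4.12 (cv2) and the standard library are available. Lean on these libraries where they do the work, as an engineer would, in place of code of your own. Each camera call takes 0.05 s, during which the arm holds its last target. There are 200 camera calls.

TASK

Take the cassette out of its cradle and file it upright in the rack's packed row, directly beside the index case (the one with the tab) on the side towards the sprung plate, wedging the neighbours gently apart. Press it down until it sits fully home on the hidden stop under the row (you must feel for it), give it a firm push of 5 to 10 N there without ramming it, then let go; no case may be toppled or lifted, and leave everything else on the bench alone.

Things in the scene. Friction and masses are not known exactly. Their poses are not given: they have to be found in the camera images.
- cassette_mid (a point): To be filed: white plastic slab, 30 mm thick (its y) x 52 mm long (its x) x 96 mm high (z), square flat top; its lowest 26 mm taper on the two broad sides to a blunt foot 6 mm thick. About 0.11 to 0.17 kg, smooth (friction about 0.2). It stands in the cradle at the start, foot down. Point: centre, 48 mm above the foot.
- cradle: Fixed grey slotted holder, 92 x 68 mm, 42 mm high, in which the cassette stands at the start, same yaw, its foot on the slot floor 8 mm above the table; slot 3 mm wider than the cassette. Origin: on the table under the slot's centre.
- rack: Fixed low aluminium rack, 100 mm (x) x 220 mm (y). Four upright cases stand packed side by side along its y on two side ledges 26 mm above this origin. Between the ledges runs a channel 61 mm wide (x). Fixed steel end plate at -y, sprung steel plate at +y. Side lips 77 mm apart, 12 mm above the ledges. Origin: midway between the lips; its height varies by 12 mm. The row starts 55 mm to -y of it.
- rack_ledge (a point): Point midway between the ledges, level with them (the cases' undersides). In the channel below lies a hard adjustable stop bar on which the cassette must land, hidden under the cases, set anew each time 2 to 14 mm below the ledges: find it by feel. Parting the cases takes some 5 to 18 N of push, sliding down under 5 N; at the stop the force climbs steeply. Over 25 N on the stop is ramming.
- follower (a joint): Travel (m) of the sprung steel plate that holds the row together from its +y end: 0 at the start, grows towards the rack's +y up to 0.045, about 0.030 after filing. Its spring pushes with 4 to 6 N.
- index_case_mid (a point): The index case: like the row's other cases (30 x 72 x 80 mm, bevelled top edges) but with a tab 20 mm long, 14 mm thick, 30 mm high sticking out of its end on the rack's -x side, 37 to 67 mm above its base. First, second or third of the row from the fixed end plate. The cassette belongs directly on its +y side. Point: centre of its 30 x 72 x 80 mm body, 40 mm above its base. Axes as the rack's.
- case_a_mid (a point): An upright white plastic case standing in the rack's row, 30 mm thick (y) x 72 mm long (x) x 80 mm high, square base, the two long top edges bevelled, 8 mm across and 10 mm down; about 0.16 kg, smooth. Point: its centre, 40 mm above its base. Axes as the rack's.
- case_b_mid (a point): An upright white plastic case standing in the rack's row, 30 mm thick (y) x 72 mm long (x) x 80 mm high, square base, the two long top edges bevelled, 8 mm across and 10 mm down; about 0.16 kg, smooth. Point: its centre, 40 mm above its base. Axes as the rack's.
- case_c_mid (a point): An upright white plastic case standing in the rack's row, 30 mm thick (y) x 72 mm long (x) x 80 mm high, square base, the two long top edges bevelled, 8 mm across and 10 mm down; about 0.16 kg, smooth. Point: its centre, 40 mm above its base. Axes as the rack's.
- solvent_bottle: Glass bottle with blue cap, 76 mm across, 130 mm high; leave alone. Origin: centre of its underside.
- heat_block: Aluminium block, round, 60 mm across, 60 mm high; leave alone. Origin: centre of its underside.
- jar: Small amber jar, 38 mm across, 45 mm high, between cradle and rack; leave alone. Origin: centre of its underside.
- wrench: Steel wrench lying flat, 130 mm long; leave alone.
- column_box: Flat cardboard box, 55 x 120 x 24 mm; leave alone. Origin: centre of its underside.
- wash_bottle: White plastic bottle with blue cap, 56 mm across, 110 mm high; leave alone. Origin: centre of its underside.

How it is judged:
By the outcome, as a careful person would: the job done as asked, in the order asked, and still so for the second after the job is handed in, with the robot touching nothing.
It also fails if it takes over 69 s, if anything falls off the work surface, if the arm or the gripper's body presses on something with over 40 N, if the wrist force passes 120 N, or if a joint passes its speed limit or range.

## Working session

There is one attempt and no reset: what is moved stays moved. The work goes in short steps, Python scripts to look and compute and a shell command to move; the robot and the scene stay as the last step left them, time stands still between calls to the robot, and variables do not carry over. Pictures are saved under pics/ and viewed, about 8 in all and at most 12, crops included, and the job is handed in when it is done.

```bash
mkdir -p pics; ls
cat > h.py <<'E'
from bench import *
import numpy as np, cv2
from scipy.spatial.transform import Rotation as R
def cam(n):
    s=get_state(); d=get_image(n)
    if n=="wrist":
        T=np.eye(4);T[:3,:3]=R.from_rotvec(s["tool_rot"]).as_matrix();T[:3,3]=s["position"]
        M=T@np.array(d["tool_from_camera"]); d["position"]=M[:3,3]; d["rotation"]=M[:3,:3]
    else:
        r=np.array(d["rotation"]); d["rotation"]=r if r.shape==(3,3) else R.from_rotvec(r).as_matrix()
    d["position"]=np.array(d["position"]);return d
def ray(d,u,v):
    return d["rotation"]@np.array([(u-d["cx"])/d["fx"],(v-d["cy"])/d["fy"],1.])
def onz(d,u,v,z):
    r=ray(d,u,v);return d["position"]+r*(z-d["position"][2])/r[2]
def proj(d,p):
    c=d["rotation"].T@(np.array(p)-d["position"]);return d["fx"]*c[0]/c[2]+d["cx"],d["fy"]*c[1]/c[2]+d["cy"]
def save(d,name): cv2.imwrite("pics/"+name,d["image"][:,:,::-1])
E
python3 - <<'E'
from h import *
import pickle
s=get_state();print({k:np.round(v,3).tolist() for k,v in s.items()})
D={}
for n in ["side","top","wrist"]:
    d=cam(n);D[n]=d;print(n,d["fx"],d["cx"],d["cy"],d["position"],d["rotation"].round(3).tolist())
pickle.dump(D,open("D0.pkl","wb"))
save(D["top"],"top.png");save(D["side"],"side.png")
E
```

```text
pics
{'time': 0.0, 'joint_positions': [-1.279, 0.322, -0.07, 1.452, 0.023, 1.371, -0.057], 'qd': [-0.001, -0.001, -0.0, -0.001, 0.001, 0.0, 0.001], 'joint_torque': [0.0, -49.128, -0.404, -31.253, -0.064, 0.043, 0.0], 'position': [0.178, 0.625, 0.221], 'tool_rot': [-0.435, -3.111, 0.003], 'ft_force': [0.438, -0.438, -0.567], 'torque': [-0.052, -0.003, 0.02], 'grip_width': 0.998}
side 432.8959866684238 255.0518221889538 196.92319465361973 [0.76890921 0.9481922  0.8888205 ] [[-0.983, 0.105, -0.153], [0.185, 0.625, -0.758], [0.016, -0.773, -0.634]]
top 442.4903416795287 255.37599683786982 183.00345145029894 [ 0.27398385 -0.01088773  1.31414597] [[-0.009, -0.973, 0.232], [-1.0, 0.008, -0.008], [0.006, -0.232, -0.973]]
wrist 276.9144584713731 260.09474547356484 190.05905518963715 [0.09674052 0.64781081 0.38366122] [[0.275, 0.917, 0.289], [0.961, -0.262, -0.084], [-0.002, 0.301, -0.954]]
```

View pics/top.png

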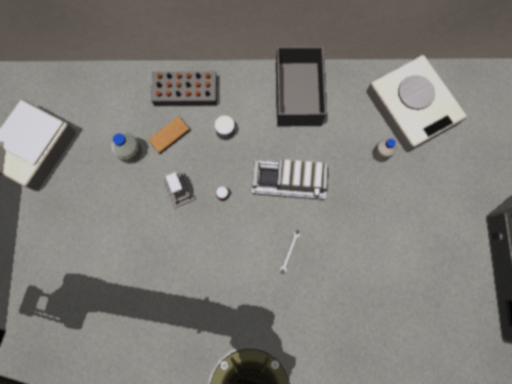

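View pics/side.png

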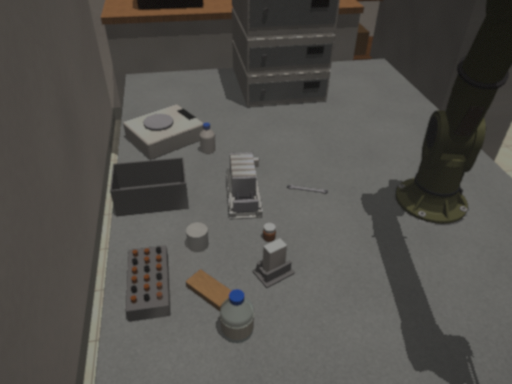

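The top view shows the cradle and cassette at about (177,187) and the rack at (290,178), with four cases at columns 280-325. The sprung plate is on the left (+y) at about 279. The side view shows the cassette at (275,255) and the rack at (244,185). I'll enlarge crops of both.

Run:
```python
from h import *
import pickle
D=pickle.load(open("D0.pkl","rb"))
t=D["top"]["image"];s=D["side"]["image"]
a=cv2.resize(t[150:210,245:335],None,fx=6,fy=6,interpolation=cv2.INTER_CUBIC)   #540x360
b=cv2.resize(t[165:210,160:200],None,fx=6,fy=6,interpolation=cv2.INTER_CUBIC)   #240x270
c=cv2.resize(s[148:218,220:270],None,fx=4,fy=4,interpolation=cv2.INTER_CUBIC) #200x280
e=cv2.resize(s[232:288,250:300],None,fx=5,fy=5,interpolation=cv2.INTER_CUBIC)#250x280
o=np.zeros((600,800,3),np.uint8)
o[:360,:540]=a;o[:270,545:785]=b;o[:280,0:0]=0
o2=np.zeros((600,800,3),np.uint8);o2[:360,:540]=a;o2[:270,545:785]=b
o2[275:555,545:745]=c;o2[365:365+235,:250]=e[:235]
cv2.imwrite("pics/crop.png",o2[:,:,::-1])
d=D["top"]
for n,u,v,z in [("cass",174,182,.104),("rackc",290,178,.03)]:print(n,onz(d,u,v,z))
```

```text
cass [0.56792526 0.20819777 0.104     ]
rackc [ 0.59545566 -0.12484642  0.03      ]
```

View pics/crop.png

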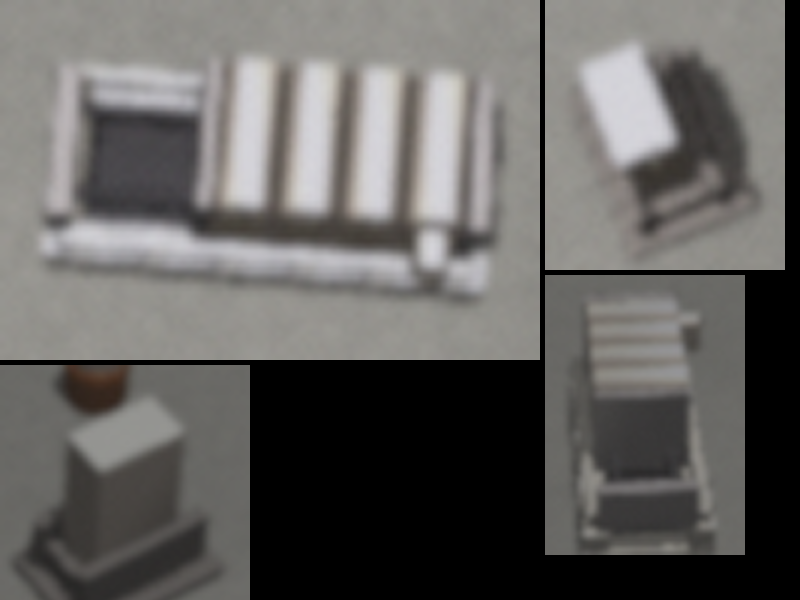

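The index case is the one at the far right of the top crop, so it is first, at the fixed plate, with its tab towards -x. The cassette yaw is about +23° and the rack yaw about -7°. I'll move above the cassette to measure with the wrist camera.

```bash
python3 -m jog '[[32,-35,5,-0.075],[65,-70,10,-0.15],[97,-104,15,-0.22],[130,-139,20,-0.3],[162,-174,25,-0.37],[195,-208,30,-0.445],[227,-243,35,-0.52],[260,-278,40,-0.59]]' && python3 -m jog '[[32,-35,5,-0.075],[65,-70,10,-0.15],[97,-104,15,-0.22],[130,-139,20,-0.3],[130,-139,20,-0.3],[130,-139,20,-0.3],[130,-139,20,-0.3],[130,-139,20,-0.3]]'
python3 - <<'E'
from h import *
import pickle
d=cam("wrist");pickle.dump(d,open("w1.pkl","wb"));save(d,"w1.png")
print(get_state()["joint_positions"],d["position"],proj(d,[.568,.208,.104]))
E
```

```text
time: 1.15
position: [0.439, 0.3458, 0.2626]
tool_rot: [-1.324, -2.849, 0.0]
ft_force: [0.1, 0.3, 1.1]
grip_width: 0.998
time: 2.15
position: [0.5675, 0.2094, 0.2825]
tool_rot: [-1.728, -2.623, -0.0]
ft_force: [0.4, 0.1, -0.2]
grip_width: 0.999
[-0.71870813  0.20668306  0.38210697  1.49005323 -0.07736578  1.45971405
  0.06959357] [0.53328172 0.28588912 0.44462843] (np.float64(261.20390171295975), np.float64(173.48454630589157))
```

View pics/w1.png

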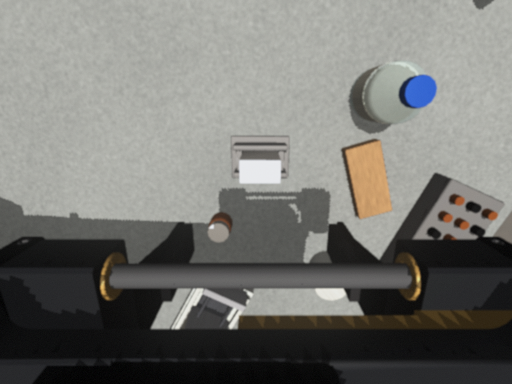

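The wrist view shows the cassette's top as a white quad at (239-282, 160-184), with the jar at (220,228) clear of it. I'll measure the quad.

```bash
cat >> h.py <<'E'
def quads(d,th,z,amin=150,roi=None,sv=40):
    im=cv2.resize(d["image"],None,fx=4,fy=4,interpolation=cv2.INTER_CUBIC)
    h=cv2.cvtColor(im,cv2.COLOR_RGB2HSV)
    m=((h[...,2]>th)&(h[...,1]<sv)).astype(np.uint8)
    if roi:
        k=np.zeros_like(m);x0,y0,x1,y1=[4*q for q in roi];k[y0:y1,x0:x1]=1;m*=k
    out=[]
    for c in cv2.findContours(m,0,cv2.CHAIN_APPROX_NONE)[0]:
        if cv2.contourArea(c)<amin*16: continue
        uv=(c[:,0,:]+.5)/4-.5
        P=np.array([onz(d,u,v,z)[:2]*1000 for u,v in uv],np.float32)
        r=cv2.minAreaRect(P);w,hh=r[1];a=r[2]
        if w<hh: w,hh=hh,w;a+=90
        a=(a+90)%180-90
        out.append((np.round(r[0],1),round(w,1),round(hh,1),round(a,2),uv.mean(0).round(1)))
    return out
E
python3 - <<'E'
from h import *
import pickle
d=pickle.load(open("w1.pkl","rb"))
g=d["image"][173,225:300].max(1);print(g.tolist())
for th in (150,175,200):
  print(th,*quads(d,th,.104,roi=(215,120,305,190)),sep="\n ")
s=get_state();y=R.from_rotvec(s["tool_rot"]).as_matrix()[:,1];print(np.degrees(np.arctan2(y[1],y[0])),s["position"])
E
```

```text
[167, 169, 170, 170, 168, 162, 149, 143, 149, 146, 150, 152, 151, 161, 202, 235, 237, 236, 236, 236, 236, 236, 237, 237, 236, 237, 236, 236, 236, 236, 236, 237, 236, 236, 237, 237, 236, 237, 236, 237, 236, 237, 236, 236, 237, 237, 236, 236, 236, 236, 236, 236, 236, 237, 235, 211, 156, 137, 139, 139, 136, 142, 145, 152, 170, 177, 178, 177, 173, 172, 173, 173, 173, 172, 174]
150
 (array([557. , 227.8]), 115.5, 87.3, 23.19, array([259.1, 154.3]))
175
 (array([566.3, 209.5]), 57.4, 32.1, 23.19, array([260. , 171.8]))
 (array([594.7, 257.7]), 42.2, 17.7, -64.07, array([298.7, 147.3]))
 (array([555.3, 265.4]), 33.6, 16.8, 23.19, array([269.4, 125.2]))
200
 (array([565.1, 209.3]), 52.7, 30.2, 23.19, array([259.6, 171.4]))
23.20403799614616 [0.56767916 0.20913812 0.28258553]
```

The quad measures 52.7 × 30.2 mm at yaw 23.2°, which matches the cassette. Its centre is (565.1, 209.3). I'll descend, grip and lift.

```bash
python3 -m jog '[[-2.5,0,-30,0],[-2.5,0,-60,0],[-2.5,0,-90,0],[-2.5,0,-120,0],[-2.5,0,-150,0],[-2.5,0,-180,0],[-2.5,0,-200,0],[-2.5,0,-214,0]]' && python3 -m jog '[[0,0,0,0],[0,0,0,0],[0,0,0,0],[0,0,0,0],[0,0,0,0],[0,0,0,0],[0,0,0,0],[0,0,0,0]]' -1 60 && python3 -m jog '[[0,0,5,0],[0,0,15,0],[0,0,30,0],[0,0,50,0],[0,0,80,0],[0,0,110,0],[0,0,140,0],[0,0,140,0]]'
```

```text
time: 3.2
position: [0.5656, 0.2084, 0.0678]
tool_rot: [-1.731, -2.621, 0.0]
ft_force: [-0.9, 0.5, 0.8]
grip_width: 1.002
time: 4.2
position: [0.5662, 0.2083, 0.0691]
tool_rot: [1.732, 2.621, 0.001]
ft_force: [-0.0, -0.3, 4.8]
grip_width: 0.59
time: 5.2
position: [0.5675, 0.2085, 0.2126]
tool_rot: [1.73, 2.618, 0.009]
ft_force: [0.4, -0.3, -1.6]
grip_width: 0.59
```

```bash
python3 -m jog '[[5,-25,30,-0.05],[10,-80,60,-0.12],[15,-135,80,-0.19],[20,-190,80,-0.26],[25,-245,80,-0.33],[30,-300,80,-0.4],[35,-355,80,-0.47],[38,-408,80,-0.53]]' && python3 -m jog '[[0,0,0,0],[0,0,0,0],[0,0,0,0],[0,0,0,0],[0,0,0,0],[0,0,0,0],[0,0,0,0],[0,0,0,0]]'
python3 - <<'E'
from h import *
import pickle
d=cam("wrist");pickle.dump(d,open("w2.pkl","wb"));save(d,"w2.png")
print(get_state()["ft_force"])
E
```

```text
time: 6.2
position: [0.6032, -0.2014, 0.2877]
tool_rot: [-2.359, -2.073, 0.001]
ft_force: [1.3, -0.1, -2.1]
grip_width: 0.593
time: 7.2
position: [0.6038, -0.1999, 0.2886]
tool_rot: [2.358, 2.076, 0.0]
ft_force: [0.6, 0.0, -1.0]
grip_width: 0.593
[-0.05920344  0.20097055 -1.62752008]
```

View pics/w2.png

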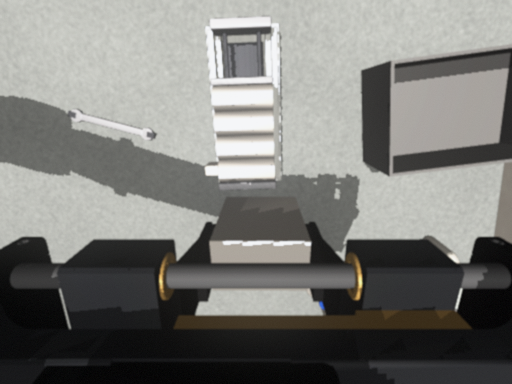

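The view shows the four case tops at columns 215-275, rows 84-180. The index case with its tab is at (212,170), and the held cassette is below at rows 198-262. Now I'll measure the strips.

Run:
```python
from h import *
import pickle
d=pickle.load(open("w2.pkl","rb"))
g=cv2.cvtColor(d["image"],cv2.COLOR_RGB2GRAY)
for x in (230,250,265): print(x,g[76:192,x].tolist())
for v in (95,120,145): print(v,g[v,205:290].tolist())
o=cv2.resize(d["image"][10:200,190:300],None,fx=3,fy=3,interpolation=cv2.INTER_CUBIC);cv2.imwrite("pics/w2c.png",o[:,:,::-1])
```

```text
230 [120, 140, 200, 238, 245, 243, 237, 218, 163, 127, 147, 172, 194, 215, 232, 240, 245, 245, 246, 246, 245, 246, 246, 246, 246, 246, 246, 246, 235, 199, 170, 153, 137, 125, 118, 128, 151, 171, 190, 210, 228, 238, 244, 246, 246, 246, 246, 246, 246, 246, 246, 246, 246, 244, 230, 191, 160, 141, 125, 119, 133, 154, 174, 194, 215, 231, 239, 244, 246, 246, 246, 246, 246, 246, 246, 246, 246, 246, 237, 206, 165, 137, 122, 125, 144, 162, 184, 202, 223, 234, 242, 245, 246, 245, 246, 246, 245, 245, 245, 245, 245, 241, 212, 152, 111, 92, 88, 111, 136, 146, 144, 138, 130, 116, 107, 107]
250 [135, 182, 230, 242, 244, 242, 231, 176, 130, 143, 163, 180, 197, 218, 234, 243, 245, 246, 246, 246, 246, 245, 246, 246, 246, 246, 245, 237, 218, 194, 172, 147, 128, 118, 125, 146, 162, 178, 193, 208, 222, 235, 244, 246, 246, 246, 246, 246, 246, 246, 246, 246, 246, 238, 217, 186, 155, 131, 121, 129, 150, 167, 179, 193, 212, 228, 239, 245, 246, 246, 246, 246, 246, 246, 246, 246, 246, 243, 230, 193, 155, 127, 120, 137, 155, 168, 182, 200, 217, 232, 241, 245, 246, 246, 246, 246, 246, 246, 246, 245, 244, 232, 19
[... 1239 characters left out ...]
 246, 246, 246, 246, 246, 246, 246, 246, 246, 246, 246, 246, 246, 246, 246, 246, 246, 246, 246, 246, 246, 246, 246, 246, 246, 246, 246, 246, 246, 246, 246, 246, 246, 246, 246, 245, 240, 221, 189, 178, 177, 175, 184, 215, 212, 167, 175, 194, 196, 198, 198, 200, 200, 197]
145 [196, 196, 196, 197, 199, 199, 198, 197, 193, 193, 225, 244, 246, 246, 246, 246, 246, 246, 246, 246, 246, 246, 246, 246, 246, 246, 246, 246, 246, 246, 246, 246, 246, 246, 246, 246, 246, 246, 246, 246, 246, 246, 246, 246, 246, 246, 246, 246, 246, 246, 246, 246, 246, 246, 246, 246, 246, 246, 246, 246, 246, 246, 246, 246, 246, 246, 246, 246, 238, 210, 183, 178, 177, 168, 160, 150, 137, 165, 195, 200, 197, 196, 198, 198, 197]
```

View pics/w2c.png

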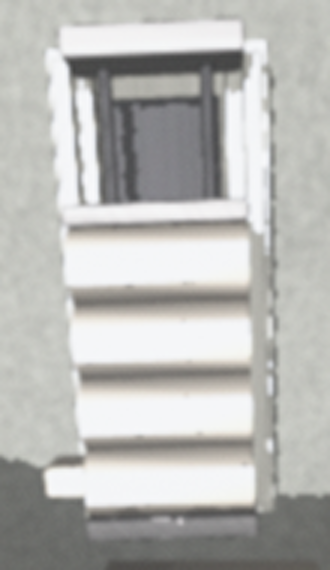

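```bash
python3 -m jog '[[0,-15,0,0],[0,-35,0,0],[0,-50,0,0],[0,-50,0,0],[0,-50,0,0],[0,-50,0,0],[0,-50,0,0],[0,-50,0,0]]'
cat >> h.py <<'E'
def seams(d,guess,cols):
    g=cv2.GaussianBlur(cv2.cvtColor(d["image"],cv2.COLOR_RGB2GRAY).astype(float),(0,0),.7)
    L=[]
    for v0 in guess:
        q=[]
        for u in cols:
            r=range(v0-6,v0+7);k=v0-6+int(np.argmin(g[v0-6:v0+7,u]))
            a,b,c=g[k-1,u],g[k,u],g[k+1,u];q.append(k+.5*(a-c)/(a-2*b+c))
        L.append(np.polyfit(cols,q,1))
    return L
E
python3 - <<'E'
from h import *
import pickle
d2=pickle.load(open("w2.pkl","rb"));d3=cam("wrist");pickle.dump(d3,open("w3.pkl","wb"))
g=cv2.cvtColor(d3["image"],cv2.COLOR_RGB2GRAY)
print("cam",d2["position"],d3["position"])
for p in [(.6,-.16,.1)]: print(proj(d2,p),proj(d3,p))
print(g[20:150,250].tolist()); print(g[100,190:300].tolist())
for z in (.09,.1,.11):
    P=[]
    for l in seams(d2,(109,134,158),np.arange(224,266)):
        P.append([onz(d2,u,np.polyval(l,u),z)*1000 for u in (224,245,265)])
    P=np.array(P)[:,:,:2];m=P[:,1];t=P[:,2]-P[:,0]
    print(z,m.round(1).tolist(),np.degrees(np.arctan2(t[:,1],t[:,0])).round(1))
E
```

```text
time: 8.25
position: [0.6039, -0.2494, 0.2887]
tool_rot: [2.357, 2.077, 0.0]
ft_force: [-0.1, 1.2, -1.6]
grip_width: 0.588
cam [ 0.61279457 -0.1173176   0.45068193] [ 0.61286939 -0.16683293  0.4507577 ]
(np.float64(254.4160394272962), np.float64(139.3721994419978)) (np.float64(248.83151553431154), np.float64(98.21960421764803))
[124, 126, 127, 127, 128, 128, 126, 127, 134, 163, 208, 232, 237, 241, 243, 234, 191, 133, 121, 150, 172, 189, 209, 230, 241, 245, 246, 246, 246, 246, 246, 246, 246, 246, 246, 246, 246, 243, 235, 220, 199, 182, 162, 143, 126, 114, 118, 139, 160, 177, 193, 212, 232, 242, 246, 246, 246, 246, 246, 246, 246, 246, 246, 246, 246, 244, 237, 219, 198, 178, 157, 134, 117, 118, 136, 156, 174, 189, 204, 224, 238, 245, 246, 246, 246, 246, 246, 246, 246, 246, 246, 246, 243, 233, 210, 182, 157, 133, 117, 124, 145, 162, 176, 191, 207, 224, 237, 244, 246, 246, 246, 246, 246, 246, 246, 246, 246, 244, 229, 189, 172, 148, 119, 111, 166, 228, 241, 239, 236, 234]
[197, 197, 197, 199, 199, 204, 203, 202, 200, 198, 197, 197, 197, 197, 197, 197, 196, 201, 220, 233, 235, 235, 235, 235, 235, 234, 235, 235, 235, 236, 235, 235, 235, 236, 235, 234, 228, 218, 225, 234, 236, 235, 235, 235, 235, 236, 236, 237, 236, 237, 237, 237, 237, 237, 237, 237, 237, 237, 237, 238, 238, 238, 237, 238, 238, 238, 238, 239, 239, 239, 239, 240, 240, 240, 241, 240, 240, 241, 230, 195, 180, 180, 180, 179, 173, 170, 163, 137, 158, 192, 201, 199, 199, 196, 193, 196, 200, 198, 196, 193, 191, 192, 192, 194, 198, 198, 199, 197, 197, 199]
0.09 [[592.9, -122.8], [588.5, -153.3], [584.1, -183.8]] [-5.7 -5.7 -5.8]
0.1 [[593.5, -122.6], [589.2, -152.3], [584.9, -181.9]] [-5.7 -5.7 -5.8]
0.11 [[594.0, -122.5], [589.9, -151.3], [585.7, -180.1]] [-5.7 -5.7 -5.8]
```

Run:
```python
from h import *
import pickle
d2=pickle.load(open("w2.pkl","rb"));d3=pickle.load(open("w3.pkl","rb"))
def yat(d,l,z,x=.59):
    P=np.array([onz(d,u,np.polyval(l,u),z) for u in (220,265)]);return np.interp(x,P[:,0],P[:,1])*1000, np.degrees(np.arctan2(*(P[1]-P[0])[1::-1]))
A=seams(d2,(109,134,158),np.arange(224,266));B=seams(d3,(65,92,118),np.arange(228,262))
for z in (.09,.095,.1,.105,.11):
    print(z,[tuple(np.round(yat(d,l,z),1)) for d,L in((d2,A),(d3,B)) for l in L])
# lengths: edges of each top strip in d2/d3
for d,rows in((d2,(97,122,147)),(d3,(50,79,106))):
    g=cv2.cvtColor(d["image"],cv2.COLOR_RGB2GRAY).astype(float)
    for v in rows:
        f=g[v,195:290];ix=np.where(f>222)[0]+195;u0,u1=ix[0]-.5,ix[-1]+.5
        for z in (.105,.11):
            p,q=onz(d,u0,v,z),onz(d,u1,v,z);print(v,u0,u1,z,(np.linalg.norm(p-q)*1000).round(1),((p+q)/2*1000).round(1)[:2])
s=get_state();t=R.from_rotvec(s["tool_rot"]).as_matrix();print(s["position"],np.degrees(np.arctan2(t[1,1],t[0,1])),t[:,2].round(3))
```

```text
0.09 [(np.float64(-122.5), np.float64(-5.7)), (np.float64(-153.4), np.float64(-5.7)), (np.float64(-184.4), np.float64(-5.8)), (np.float64(-121.3), np.float64(-5.7)), (np.float64(-152.1), np.float64(-5.7)), (np.float64(-183.0), np.float64(-5.7))]
0.095 [(np.float64(-122.4), np.float64(-5.7)), (np.float64(-152.9), np.float64(-5.7)), (np.float64(-183.4), np.float64(-5.8)), (np.float64(-121.9), np.float64(-5.7)), (np.float64(-152.3), np.float64(-5.7)), (np.float64(-182.8), np.float64(-5.7))]
0.1 [(np.float64(-122.3), np.float64(-5.7)), (np.float64(-152.4), np.float64(-5.7)), (np.float64(-182.4), np.float64(-5.8)), (np.float64(-122.5), np.float64(-5.7)), (np.float64(-152.5), np.float64(-5.7)), (np.float64(-182.5), np.float64(-5.7))]
0.105 [(np.float64(-122.2), np.float64(-5.7)), (np.float64(-151.8), np.float64(-5.7)), (np.float64(-181.5), np.float64(-5.8)), (np.float64(-123.1), np.float64(-5.7)), (np.float64(-152.6), np.float64(-5.7)), (np.float64(-182.3), np.float64(-5.7))]
0.11 [(np.float64(-122.1), np.float64(-5.7)), (np.float64(-151.3), np.float64(-5.7)), (np.float64(-180.5), np.float64(-5.8)), (np.float64(-123.7), np.float64(-5.7)), (np.float64(-152.8), np.float64(-5.7)), (np.float64(-182.0), np.float64(-5.7))]
97 211.5 272.5 0.105 72.2 [ 592.2 -108.2]
97 211.5 272.5 0.11 71.2 [ 592.5 -108.4]
122 212.5 273.5 0.105 74.1 [ 589.2 -136.9]
122 212.5 273.5 0.11 73.0 [ 589.6 -136.6]
147 214.5 273.5 0.105 73.6 [ 586.  -167.1]
147 214.5 273.5 0.11 72.6 [ 586.4 -166.4]
50 202.5 275.5 0.105 82.4 [ 596.3 -107.5]
50 202.5 275.5 0.11 81.2 [ 596.6 -108.4]
79 205.5 268.5 0.105 73.2 [ 589.5 -137.4]
79 205.5 268.5 0.11 72.2 [ 589.8 -137.8]
106 207.5 268.5 0.105 72.9 [ 586.1 -167.2]
106 207.5 268.5 0.11 71.8 [ 586.5 -167.2]
[ 0.60386373 -0.24956243  0.28861542] -7.245263603032294 [ 0.  0. -1.]
```

The two views agree. The seams are at z ≈ 0.100, so the case tops are at 0.110 and the ledge at 0.030, with yaw -5.7°. The index/next seam centre is about (584.8, -181.9). I'll align above it with the foot's -y face at the seam and approach.

```bash
python3 -m jog '[[-5,20,0,0.005],[-12,45,0,0.015],[-18.3,70,0,0.027],[-18.3,70,-25,0.027],[-18.3,70,-50,0.027],[-18.3,70,-75,0.027],[-18.3,70,-95,0.027],[-18.3,70,-108,0.027]]' && python3 -m jog '[[0,0,0,0],[0,0,0,0],[0,0,0,0],[0,0,0,0],[0,0,0,0],[0,0,0,0],[0,0,0,0],[0,0,0,0]]'
python3 - <<'E'
from h import *
d=cam("wrist");s=get_state();save(d,"w4.png")
t=R.from_rotvec(s["tool_rot"]).as_matrix();print(s["position"],np.degrees(np.arctan2(t[1,1],t[0,1])),s["ft_force"],s["torque"])
save(cam("side"),"s4full.png")
a=cam("side")["image"][130:220,200:290];cv2.imwrite("pics/s4.png",np.hstack([cv2.resize(a,(540,540),interpolation=3)])[:,:,::-1])
E
```

```text
time: 9.3
position: [0.5852, -0.1798, 0.1796]
tool_rot: [-2.329, -2.107, 0.001]
ft_force: [-0.6, 0.7, -1.8]
grip_width: 0.594
time: 10.3
position: [0.5855, -0.1799, 0.1806]
tool_rot: [2.33, 2.108, -0.0]
ft_force: [0.2, 0.5, -1.8]
grip_width: 0.592
[ 0.58545882 -0.17988795  0.18053274] -5.72928303797892 [-0.33575229 -0.3120949  -1.20494142] [ 0.01447028  0.01253516 -0.07889358]
```

View pics/w4.png

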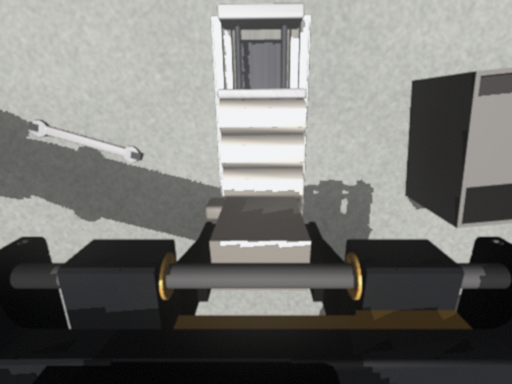

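View pics/s4.png

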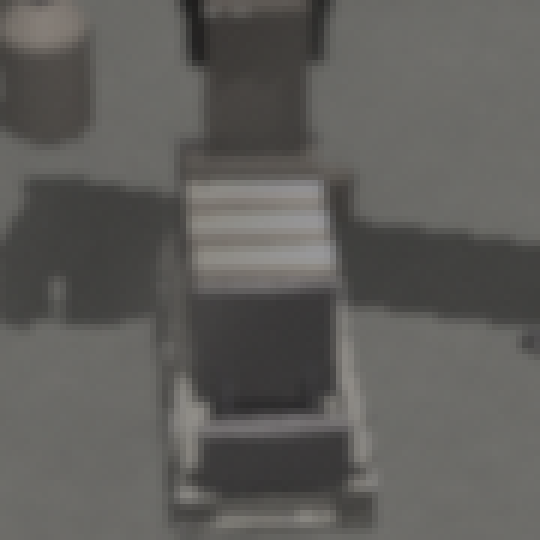

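The cassette sits right over the index/next seam with its foot above the V, the tab at (213,210) beside it, and yaw -5.73°. I'll descend into the V.

```bash
python3 -m jog '[[0,0,-3,0],[0,0,-6,0],[0,0,-8,0],[0,0,-10,0],[0,0,-11,0],[0,0,-12,0],[0,0,-13,0],[0,0,-13,0]]' && python3 -m jog '[[0,0,-1,0],[0,0,-2,0],[0,0,-3,0],[0,0,-4,0],[0,0,-5,0],[0,0,-6,0],[0,0,-6,0],[0,0,-6,0]]'
```

```text
time: 11.45
position: [0.5855, -0.1799, 0.1675]
tool_rot: [2.33, 2.108, -0.0]
ft_force: [-0.1, 0.2, -1.3]
grip_width: 0.593
time: 12.45
position: [0.5858, -0.1824, 0.1626]
tool_rot: [2.328, 2.104, -0.001]
ft_force: [-0.8, -6.3, 4.0]
grip_width: 0.592
```

The compliance is about 2.5 N/mm sideways. I'll compensate for the row's spring and then go down along the taper's slope.

```bash
python3 -m jog '[[0,0.8,0,0],[0.1,1.6,0,0],[0.2,2.4,0,0],[0.2,3,-1,0],[0.3,3.3,-2,0],[0.3,3.6,-3,0],[0.4,4,-4,0],[0.4,4,-4,0]]' && python3 -m jog '[[0,0.4,-1,0],[0.1,0.9,-2,0],[0.1,1.4,-3,0],[0.2,1.8,-4,0],[0.2,2.3,-5,0],[0.3,2.8,-6,0],[0.3,2.8,-6,0],[0.3,2.8,-6,0]]'
```

```text
time: 13.45
position: [0.5864, -0.179, 0.1591]
tool_rot: [2.328, 2.103, -0.001]
ft_force: [-0.3, -6.9, 6.7]
grip_width: 0.593
time: 14.45
position: [0.5862, -0.1758, 0.1522]
tool_rot: [2.329, 2.104, -0.002]
ft_force: [-1.4, -7.1, 2.6]
grip_width: 0.59
```

```bash
python3 -m jog '[[0.1,0.5,-1,0],[0.1,0.9,-2,0],[0.2,1.8,-4,0],[0.3,2.7,-6,0],[0.3,3.6,-8,0],[0.4,4.2,-9,0],[0.4,4.2,-9,0],[0.4,4.2,-9,0]]' && python3 -m jog '[[0.1,0.5,-1,0],[0.1,0.9,-2,0],[0.2,1.8,-4,0],[0.3,2.7,-6,0],[0.3,3.4,-8,0],[0.4,3.8,-9,0],[0.4,3.8,-9,0],[0.4,3.8,-9,0]]'
```

```text
time: 15.45
position: [0.5866, -0.172, 0.1433]
tool_rot: [2.328, 2.103, -0.003]
ft_force: [-0.4, -6.1, 2.9]
grip_width: 0.59
time: 16.45
position: [0.5871, -0.1687, 0.1345]
tool_rot: [2.329, 2.102, -0.003]
ft_force: [-0.3, -7.3, 3.3]
grip_width: 0.596
```

```bash
python3 -m jog '[[0.1,0.5,-2,0],[0.1,0.6,-4,0],[0.1,0.6,-7,0],[0.1,0.6,-10,0],[0.1,0.6,-13,0],[0.1,0.6,-16,0],[0.1,0.6,-18,0],[0.1,0.6,-18,0]]' && python3 -m jog '[[0,0,-3,0],[0,0,-6,0],[0,0,-9,0],[0,0,-12,0],[0,0,-15,0],[0,0,-18,0],[0,0,-20,0],[0,0,-20,0]]'
```

```text
time: 17.45
position: [0.5862, -0.1671, 0.115]
tool_rot: [2.33, 2.104, -0.004]
ft_force: [0.2, -7.2, -1.5]
grip_width: 0.593
time: 18.45
position: [0.5862, -0.1671, 0.095]
tool_rot: [2.33, 2.105, -0.004]
ft_force: [0.7, -7.9, -0.4]
grip_width: 0.595
```

Sliding freely. Now I'll feel for the stop.

```bash
J='[[0,0,-0.5,0],[0,0,-1,0],[0,0,-1.5,0],[0,0,-2,0],[0,0,-2.5,0],[0,0,-3,0],[0,0,-3,0],[0,0,-3,0]]'; echo; python3 -m jog '[[0,0,-0.5,0],[0,0,-1,0],[0,0,-1.5,0],[0,0,-2,0],[0,0,-2.5,0],[0,0,-3,0],[0,0,-3,0],[0,0,-3,0]]'; python3 -m jog '[[0,0,-0.5,0],[0,0,-1,0],[0,0,-1.5,0],[0,0,-2,0],[0,0,-2.5,0],[0,0,-3,0],[0,0,-3,0],[0,0,-3,0]]'
```

```text
time: 19.45
position: [0.5863, -0.1671, 0.0923]
tool_rot: [2.33, 2.104, -0.004]
ft_force: [-0.7, -7.7, -0.9]
grip_width: 0.589
time: 20.45
position: [0.5863, -0.1672, 0.0892]
tool_rot: [2.33, 2.104, -0.004]
ft_force: [-1.1, -7.3, 0.3]
grip_width: 0.592
```

```bash
python3 -m jog '[[0,0,-0.5,0],[0,0,-1,0],[0,0,-1.5,0],[0,0,-2,0],[0,0,-2,0],[0,0,-2,0],[0,0,-2,0],[0,0,-2,0]]'
```

```text
time: 21.45
position: [0.5863, -0.1672, 0.0872]
tool_rot: [2.33, 2.104, -0.004]
ft_force: [-0.8, -6.9, -0.5]
grip_width: 0.593
```

```bash
python3 -m jog '[[0,0,-0.5,0],[0,0,-1,0],[0,0,-1.5,0],[0,0,-2,0],[0,0,-2,0],[0,0,-2,0],[0,0,-2,0],[0,0,-2,0]]'
```

```text
time: 22.45
position: [0.5863, -0.1672, 0.0853]
tool_rot: [2.33, 2.104, -0.004]
ft_force: [-0.9, -7.0, 0.2]
grip_width: 0.593
```

```bash
python3 -m jog '[[0,0,-0.5,0],[0,0,-1,0],[0,0,-1.5,0],[0,0,-2,0],[0,0,-2,0],[0,0,-2,0],[0,0,-2,0],[0,0,-2,0]]'
```

```text
time: 23.45
position: [0.5862, -0.1671, 0.0833]
tool_rot: [2.33, 2.104, -0.004]
ft_force: [-0.6, -7.7, -0.3]
grip_width: 0.594
```

```bash
python3 -m jog '[[0,0,-0.5,0],[0,0,-1,0],[0,0,-1.5,0],[0,0,-1.5,0],[0,0,-1.5,0],[0,0,-1.5,0],[0,0,-1.5,0],[0,0,-1.5,0]]'
```

```text
time: 24.45
position: [0.5862, -0.1671, 0.0817]
tool_rot: [2.33, 2.104, -0.004]
ft_force: [-0.4, -7.2, 0.0]
grip_width: 0.597
```

```bash
python3 -m jog '[[0,0,-0.5,0],[0,0,-1,0],[0,0,-1.5,0],[0,0,-1.5,0],[0,0,-1.5,0],[0,0,-1.5,0],[0,0,-1.5,0],[0,0,-1.5,0]]'
```

```text
time: 25.45
position: [0.5862, -0.1672, 0.0802]
tool_rot: [2.33, 2.104, -0.004]
ft_force: [-0.2, -7.5, 0.2]
grip_width: 0.595
```

```bash
python3 -m jog '[[0,0,-0.5,0],[0,0,-1,0],[0,0,-1.5,0],[0,0,-1.5,0],[0,0,-1.5,0],[0,0,-1.5,0],[0,0,-1.5,0],[0,0,-1.5,0]]'
```

```text
time: 26.45
position: [0.5863, -0.1671, 0.0787]
tool_rot: [2.33, 2.104, -0.004]
ft_force: [-0.6, -7.1, 0.2]
grip_width: 0.591
```

```bash
python3 -m jog '[[0,0,-0.5,0],[0,0,-1,0],[0,0,-1.5,0],[0,0,-1.5,0],[0,0,-1.5,0],[0,0,-1.5,0],[0,0,-1.5,0],[0,0,-1.5,0]]'
```

```text
time: 27.45
position: [0.5863, -0.1671, 0.0772]
tool_rot: [2.33, 2.104, -0.004]
ft_force: [-0.7, -7.7, 0.1]
grip_width: 0.592
```

```bash
python3 -m jog '[[0,0,-0.5,0],[0,0,-1,0],[0,0,-1.5,0],[0,0,-1.5,0],[0,0,-1.5,0],[0,0,-1.5,0],[0,0,-1.5,0],[0,0,-1.5,0]]'
python3 - <<'E'
from h import *
d=cam("wrist");save(d,"w5.png")
E
```

```text
time: 28.45
position: [0.5862, -0.1671, 0.0757]
tool_rot: [2.33, 2.104, -0.004]
ft_force: [-1.1, -7.7, -0.1]
grip_width: 0.592
```

View pics/w5.png

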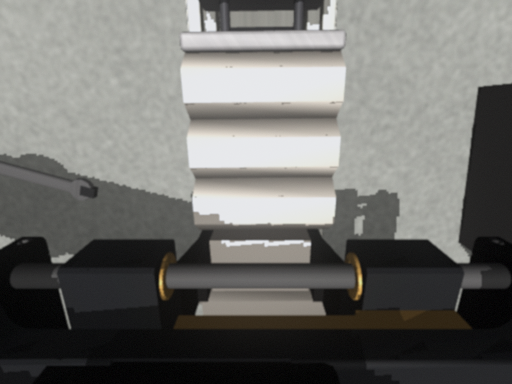

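The cassette hasn't slipped in the grip: its top edge is still at row ~242, and the three cases beyond it stand upright. I'll keep feeling downwards.

```bash
python3 -m jog '[[0,0,-0.5,0],[0,0,-1,0],[0,0,-1,0],[0,0,-1,0],[0,0,-1,0],[0,0,-1,0],[0,0,-1,0],[0,0,-1,0]]'
```

```text
time: 29.5
position: [0.5863, -0.1671, 0.0755]
tool_rot: [2.33, 2.104, -0.003]
ft_force: [-3.0, -7.2, 3.2]
grip_width: 0.595
```

```bash
python3 -m jog '[[0,0,-0.5,0],[0,0,-1,0],[0,0,-1,0],[0,0,-1,0],[0,0,-1,0],[0,0,-1,0],[0,0,-1,0],[0,0,-1,0]]'
```

```text
time: 30.5
position: [0.5863, -0.1672, 0.0754]
tool_rot: [2.331, 2.105, -0.003]
ft_force: [-4.1, -5.2, 10.6]
grip_width: 0.59
```

The stop is found: the TCP holds at 0.0755 while force climbs to 10.6 N. I'll ease to about 7 N and hold, relieving the side load at the same time.

```bash
python3 -m jog '[[0,0,0.4,0],[0,-0.4,0.4,0],[0,-0.8,0.4,0],[0,-1.2,0.4,0],[0,-1.2,0.4,0],[0,-1.2,0.4,0],[0,-1.2,0.4,0],[0,-1.2,0.4,0]]'
```

```text
time: 31.5
position: [0.5864, -0.1673, 0.0754]
tool_rot: [2.331, 2.106, -0.002]
ft_force: [-3.4, -5.3, 7.7]
grip_width: 0.593
```

```bash
python3 -m jog '[[0,-0.5,0,0],[0,-1,0,0],[0,-1.5,0,0],[0,-1.5,0,0],[0,-1.5,0,0],[0,-1.5,0,0],[0,-1.5,0,0],[0,-1.5,0,0]]'
```

```text
time: 32.5
position: [0.5867, -0.1678, 0.0754]
tool_rot: [-2.33, -2.106, 0.0]
ft_force: [-3.3, -3.4, 8.6]
grip_width: 0.592
```

It's held at 8.6 N on the stop. I'll let go and lift straight up.

```bash
python3 -m jog '[[0,0,0,0],[0,0,0,0],[0,0,0,0],[0,0,0,0],[0,0,0,0],[0,0,0,0],[0,0,0,0],[0,0,0,0]]' 0.45 && python3 -m jog '[[0,0,3,0],[0,0,8,0],[0,0,15,0],[0,0,25,0],[0,0,40,0],[0,0,60,0],[0,0,80,0],[0,0,80,0]]'
python3 - <<'E'
from h import *
print(get_state()["ft_force"])
E
```

```text
time: 33.5
position: [0.5871, -0.1672, 0.0745]
tool_rot: [2.33, 2.108, 0.0]
ft_force: [-0.1, -0.8, 0.2]
grip_width: 0.725
time: 34.5
position: [0.5885, -0.1677, 0.1571]
tool_rot: [2.327, 2.105, 0.005]
ft_force: [0.4, 0.6, -0.1]
grip_width: 0.726
[ 0.35271357  0.61060669 -0.08237334]
```

Released cleanly. I'll move up and to the -y side, then look.

```bash
python3 -m jog '[[0,-5,30,0],[0,-20,60,0],[0,-40,90,0],[0,-60,120,0],[0,-75,130,0],[0,-75,130,0],[0,-75,130,0],[0,-75,130,0]]'
python3 - <<'E'
from h import *
import pickle
d=cam("wrist");pickle.dump(d,open("w6.pkl","wb"));s=cam("side");t=cam("top")
a=cv2.resize(d["image"][20:240,180:330],(450,600)[::1] if 0 else (400,587),interpolation=3)
b=cv2.resize(s["image"][130:220,210:280],(385,495),interpolation=3)
o=np.zeros((600,800,3),np.uint8);o[:587,:400]=a;o[:495,410:795]=b
cv2.imwrite("pics/f.png",o[:,:,::-1]);g=cv2.cvtColor(d["image"],cv2.COLOR_RGB2GRAY)
print(d["position"],get_state()["ft_force"]);print(g[40:200,250].tolist())
print(proj(d,(.588,-.152,.10)),proj(d,(.5855,-.182,.11)))
E
```

```text
time: 35.5
position: [0.587, -0.2407, 0.2831]
tool_rot: [-2.326, -2.108, 0.001]
ft_force: [0.4, 0.6, 0.3]
grip_width: 0.722
[ 0.59395934 -0.15801292  0.44523823] [-0.29885973 -0.48392525 -0.8295374 ]
[126, 116, 109, 107, 124, 146, 167, 187, 210, 230, 238, 242, 243, 242, 242, 242, 243, 242, 242, 242, 242, 242, 242, 240, 229, 199, 176, 154, 141, 129, 118, 112, 114, 132, 152, 172, 191, 212, 230, 238, 242, 243, 243, 242, 243, 242, 242, 243, 243, 243, 243, 242, 232, 203, 177, 156, 139, 124, 128, 180, 233, 243, 243, 243, 243, 243, 243, 243, 243, 242, 243, 243, 243, 243, 243, 243, 243, 242, 242, 243, 243, 242, 243, 243, 243, 241, 215, 157, 164, 188, 208, 225, 235, 241, 243, 242, 242, 243, 242, 242, 242, 242, 242, 242, 234, 204, 167, 140, 118, 107, 138, 199, 231, 236, 235, 231, 227, 209, 188, 185, 185, 185, 187, 190, 188, 185, 184, 184, 184, 185, 182, 167, 134, 109, 103, 102, 105, 107, 104, 101, 102, 103, 102, 102, 100, 100, 101, 102, 101, 102, 102, 103, 103, 103, 103, 101, 101, 101, 97, 98]
(np.float64(255.3029725307222), np.float64(98.1838642999862)) (np.float64(255.68276394190875), np.float64(124.87943583188618))
```

View pics/f.png

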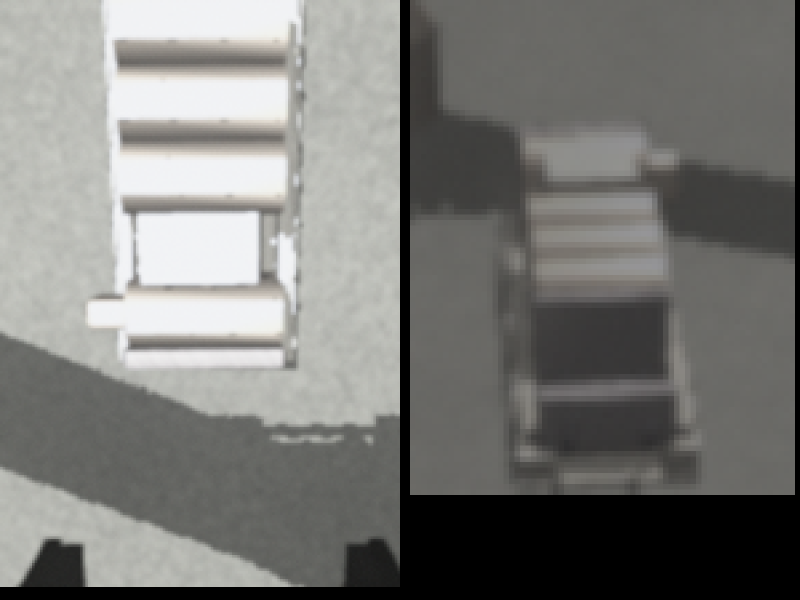

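The cassette stands upright and square between the tabbed index case and the next case. The gaps on both sides are closed, all four cases are upright, and the gripper is clear. Handing in.

```bash
python3 -c "
from bench import *
print(close_job())"
```

```text
the job is handed in; nothing more can be done
None
```

The cassette is filed upright directly on the sprung-plate side of the index case, which is the first in the row. The job was handed in at about 35.5 s of the 69 s allowed.

- **Parting the cases:** I lowered the foot into the seam beside the index case and followed the taper down. Upward force on the tool was at most about 7 N at each reading.
- **Stop and push:** The stop was reached about 14.5 mm below my estimate of the ledges. That is just past the stated 14 mm maximum, but within my roughly 2 mm height error. The force there read 10.6 N at first, slightly above the 5 to 10 N asked for and well under the 25 N limit. I eased it to 7.7 to 8.6 N and held it for about two seconds before letting go.
- **Last checks:** The final wrist and side pictures show the cassette square between its neighbours with no visible gap, and all four cases upright. The cassette sits about 2 mm off the row's centre along x. The gripper was clear, with force readings near zero. I did not measure the spring plate's travel or the cases' final heights, and I did not recheck the other things on the bench in detail.

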